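# Check a bolted frame by its diagonals and true it

### The arm

A 6-joint arm with a two-finger parallel gripper is mounted at the origin on the work surface; the furniture and walls round the work are solid. World frame = base frame: x ahead of the robot, y to its left, z up, the work surface at z = 0. Lengths are in m, angles in rad, forces in N, time in s.
With the tool pointing down it reaches from about 0.275 to 0.75 m from the base axis. Payload 10.2 kg.
Tool frame: the origin (TCP) lies midway between the tips of the shut fingers; the grasp point (between the pads) lies 19 mm behind it (env.hold_point_z is the distance from the TCP to the grasp point, in m); x points along the fingers, z is the direction in which the jaws open and shut, and the axes are right-handed (so a half turn about x gives the same grasp; the last joint's range is limited). The gripper opens to 85 mm and grips with 20 to 120 N. Pads are 22 mm wide; open, the fingers measure 114 mm over their backs; the gripper's body (76 mm by 85 mm) begins 54 mm behind the grasp point. The pads swing forward as they close: fully open they stand 13 mm farther back than shut.
Start: joints at [-1.41, 0.313, 1.498, -0, 1.331, -0.223], TCP at [0.197, -0.487, 0.206] pointing down, gripper open.
Joint ranges: [-2.94, 2.94], [-0.97, 2.17], [0.19, 2.56], [-1.23, 4.37], [0.02, 3.11], [-2.88, 2.88]. Speed limits (rad/s): [2.39, 2.39, 3.01, 3.14, 3.14, 3.14].

### API

Orientations are given as a unit quaternion [x, y, z, w].
In Python, from bench import env, kinematics, monitor, eyes, job gives the robot as it stands. The module is installed in compiled form; this text tells all that it offers. Calls block until the motion is done:
- env.reach(position, orientation): joint-space move of the TCP to a pose.
- env.movel(position, velocity=0.15, frame=None, guard=None): straight line of the TCP; frame=None keeps the orientation; velocity is the mean speed in m/s. With guard (N) it stops when the force on the tool has changed by that much, and returns True; else False.
- env.set_joints(angles): joint-space move.
- env.release() and env.close_gripper(effort=None): open the fingers fully, or close them until they stop; effort is the grip in N (None keeps the last).
- env.hold(seconds).
- kinematics.ik(position, orientation): joint angles nearest the present ones, or None.
- monitor.sense(): the state.
- eyes.grab_frame(name): name is "scene" or "top" or "wrist"; returns a dict with "frame" (420x560x3 uint8, red, green, blue), "mtx" (3x3 intrinsics, pixels), "k1" (the pictures are not rectified: a ray, as slopes to the right and down, at radius r is drawn at 1 + k1 r^2 times it, then the intrinsics apply), "view" (4x4, takes a point from world to camera coordinates). Camera axes: x right, y down, z forward; pixel columns grow to the right and rows downward; lengths in m; the calibration is good to about 2 mm. A picture is of the moment at which its call begins. There is no depth.
A pose or a line that the arm cannot do raises env.MotionError and nothing moves.
- job.hand_in(): hands the job in, once; it reports no verdict.
The state is a dict: "clock": time; "joints": joint angles; "qvel": joint speeds; "joint_efforts": joint torques, N m; "position": TCP position; "ee_rot": TCP orientation; "contact_force": force on the tool from outside, world axes, zero at the start; "ft_torque": the same for the moment, N m; "finger_gap": opening from 0.0 (shut) to 1.0 (fully open).
Only numpy, scipy, OpenCV 4.12 (cv2) and the standard library are available. Lean on these libraries where they do the work, as an engineer would, in place of code of your own. Each camera call takes 0.05 s, during which the arm holds its last target.

### The job

Check the bolted red frame in the squaring jig for squareness: slide each diagonal rule in until its anvil just touches its corner, so gently that the frame does not shift, and compare the two readings. If they differ, press the longer diagonal in steadily with its own rule, never with the fingers on the frame, until both read the same. Leave the frame square in the jig with both anvils touching it, and the small things round the jig undisturbed.

Things in the scene. Friction and masses are not known exactly. Their poses are not given: they have to be found in the camera images.
- jig: Squaring jig, fixed to the bench: grey plate, two crossed graduated steel beams 40 mm wide (tops z=14 mm), two dark corner stops (to z=36 mm) at the far ends. Origin at bench height under the crossing; x away from the robot at yaw 0, y left. The left rule slides in along (0.625,-0.781,0) of the jig, the right along (0.625,0.781,0): the diagonals of a true frame
- frame: Red flat-bar frame, about 150 (y) x 120 (x) mm, bars 16 wide, z=14 to 28 mm. Origin: underside of the middle of the far rail, held by the corner stops; x away from the robot, y left along it. Corner screws only snug: a four-bar linkage, out of square either way (diagonals differ by 0 to 25 mm); stays where pushed. Racks when an anvil presses a corner with some 11 to 18 N, holds still up to 8 N
- left_rule (a joint): Reading of the left rule: how far its slide has come in from fully out, m (0 to 0.050). Both rules have one zero: with the anvil touching, diagonal = 0.224 m minus reading, so the smaller reading is the longer diagonal. Slide friction about 1.5 N plus slight damping; stays where left. When one rule racks the frame, the other corner pushes the other slide out
- right_rule (a joint): Reading of the right rule, same zero and behaviour as the left
- left_tab (a point): Middle of the outer face (away from the frame) of the left rule's upright black push tab: 12 mm thick along the slide, 36 mm wide, z=31 to 69 mm, this point at z=49 mm. The anvil's face is 42 mm ahead of it along the slide. Behind it the beam, with an end stop up to z=26 mm
- right_tab (a point): The same on the right rule
- left_slide: The left rule's slide, with its flat steel anvil (32 mm wide, z = 15 to 31 mm). Origin in the middle of the anvil's face, at the height z = 14 mm; x points along the slide in to the frame corner, z up
- right_slide: The right rule's slide, same
- spanner: Combination spanner, 126 x 23 x 8 mm, loose on the bench just in front of the jig, between the rules; bystander
- hex_key: Black hex key, 83 x 31 x 6 mm, loose on the bench left of the jig; bystander
- spare_screw: Black cap screw, 52 x 16 mm, lying loose on the bench right of the jig; bystander
- right_face (a point): The origin of right_slide again (middle of the right anvil's face, z = 14 mm), but with axes parallel to the jig's: left_slide lies at x = 0.625 x (left reading - right reading) from it
Not all that is in view belongs to the job. There is more than one size of the frame; the one meant has the size given above.

How it is judged:
By the outcome, as a careful person would: the job done as asked, in the order asked, and still so for the second after the job is handed in, with the robot touching nothing.
It also fails if it takes over 67 s, if anything falls off the work surface, if the arm or the gripper's body presses on something with over 40 N, if the wrist force passes 120 N, or if a joint passes its speed limit or range.

## Working session

There is one attempt and no reset: what is moved stays moved. The work goes in short steps, each a Python script; the robot and the scene stay as the last script left them, time stands still between calls to the robot, and variables do not carry over. Pictures are saved under pics/ and viewed, and the job is handed in when it is done.

```bash
mkdir -p pics; ls
python3 - <<'E'
from bench import env,monitor,eyes
import cv2,numpy as np
s=monitor.sense();print(s)
for n in("scene","top","wrist"):
    f=eyes.grab_frame(n);cv2.imwrite(f"pics/{n}0.png",f["frame"][:,:,::-1]);print(n,f["mtx"],f["k1"],f["view"])
print(env.hold_point_z)
E
```

```text
pics
{'clock': 0.0, 'joints': array([-1.41041382e+00,  3.13463238e-01,  1.49846849e+00,  1.06803443e-05,
        1.33102822e+00, -2.23390405e-01]), 'qvel': array([ 1.74023246e-03, -1.62987805e-03, -2.27021449e-04,  2.17463713e-03,
       -9.52868318e-05,  5.99621763e-04]), 'joint_efforts': array([-1.02785958e-03, -4.12269330e+01, -2.59742439e+01, -2.51532128e-04,
        4.15190763e-03,  1.89832043e-07]), 'position': array([ 0.1965169 , -0.4864995 ,  0.20511652]), 'ee_rot': array([ 0.39582316,  0.58650621, -0.39511329,  0.58584979]), 'contact_force': array([ 0.2028292 ,  0.13054811, -0.44352425]), 'ft_torque': array([-0.01640555, -0.00248008,  0.00876238]), 'finger_gap': 1.000424890797073}
scene [[461.09833751   0.         279.8397703 ]
 [  0.         461.09833751 204.83337882]
 [  0.           0.           1.        ]] -0.1598025557190356 [[-0.84336045 -0.53733252  0.00411272  0.45479689]
 [-0.32032887  0.49659177 -0.80671311  0.21988659]
 [ 0.43143084 -0.68166735 -0.59092897  0.69824911]
 [ 0.          0.          0.          1.        ]]
top [[431.83163779   0.         278.50213428]
 [  0.         431.83163779 203.82196589]
 [  0.           0.           1.        ]] -0.09319112582555938 [[-0.01621863 -0.99983398  0.00830529  0.0191397 ]
 [-0.98923469  0.01483738 -0.14558359  0.53772199]
 [ 0.14543619 -0.01057705 -0.98931109  0.84238988]
 [ 0.          0.          0.          1.        ]]
wrist [[318.85073706   0.         281.83364283]
 [  0.         318.85073706 213.55630473]
 [  0.           0.           1.        ]] -0.06077961422258152 [[ 3.75650689e-01 -9.26761232e-01 -4.23672686e-04 -5.25246099e-01]
 [-8.80235795e-01 -3.56935157e-01  3.12701515e-01 -3.93670349e-02]
 [-2.89950865e-01 -1.17093608e-01 -9.49851348e-01  3.80297550e-01]
 [ 0.00000000e+00  0.00000000e+00  0.00000000e+00  1.00000000e+00]]
0.0187
```

View pics/top0.png

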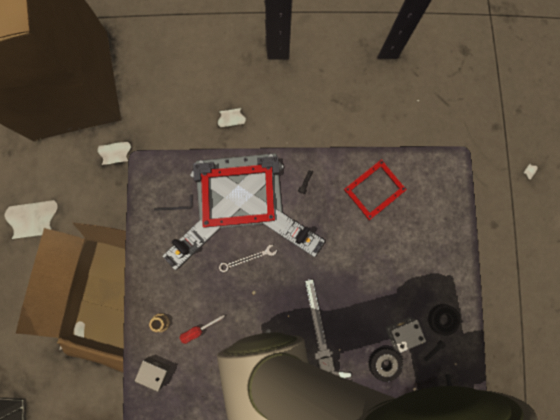

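View pics/scene0.png

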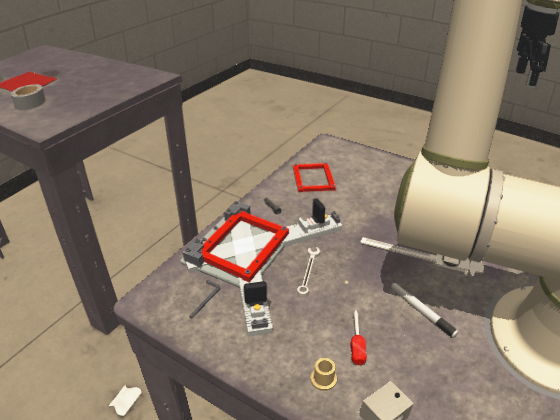

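View pics/wrist0.png

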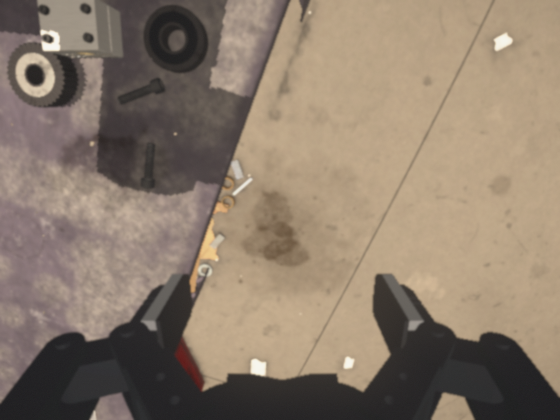

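```bash
cat > h.py <<'E'
from bench import env,kinematics,monitor,eyes,job
import cv2,numpy as np
from scipy.spatial.transform import Rotation as R
def D(f): return np.array([f["k1"],0,0,0,0.])
def ray(f,uv):
    uv=np.asarray(uv,float).reshape(-1,1,2)
    # r is undistorted radius: standard opencv radial model
    n=cv2.undistortPointsIter(uv,f["mtx"],D(f),None,None,(3,100,1e-10)).reshape(-1,2)
    d=np.c_[n,np.ones(len(n))]
    Rm=f["view"][:3,:3];t=f["view"][:3,3]
    return -Rm.T@t, d@Rm
def onz(f,uv,z):
    o,d=ray(f,uv); return o+d*((z-o[2])/d[:,2])[:,None]
def proj(f,P):
    Rm=f["view"][:3,:3];t=f["view"][:3,3]
    return cv2.projectPoints(np.asarray(P,float).reshape(-1,1,3),cv2.Rodrigues(Rm)[0],t,f["mtx"],D(f))[0].reshape(-1,2)
def snap(cam,name):
    f=eyes.grab_frame(cam);cv2.imwrite(f"pics/{name}.png",f["frame"][:,:,::-1])
    np.savez(f"pics/{name}.npz",**f);return f
def load(name):
    d=np.load(f"pics/{name}.npz");return {k:d[k] if d[k].shape else float(d[k]) for k in d.files}
E
python3 - <<'E'
from h import *
f=snap("top","top1")
print(onz(f,[[203,170],[272,168],[276,221],[205,226]],.028))
print(onz(f,[[181,245],[307,236]],.06), onz(f,[[239,195]],.014))
s=monitor.sense()
T=R.from_quat(s["ee_rot"]).as_matrix();print(T)
w=eyes.grab_frame("wrist");Rm=w["view"][:3,:3];c=-Rm.T@w["view"][:3,3]
print("cam in tool",T.T@(c-s["position"]), "cam axes in tool (rows x,y,z)\n",Rm@T)
E
```

```text
[[0.61364373 0.16772807 0.028     ]
 [0.61565323 0.02301143 0.028     ]
 [0.50399168 0.01634589 0.028     ]
 [0.49580252 0.16245508 0.028     ]]
[[ 0.4556885   0.20464413  0.06      ]
 [ 0.46985514 -0.04425682  0.06      ]] [[0.56170699 0.09340344 0.014     ]]
[[-1.65328634e-04  9.27262770e-01  3.74411174e-01]
 [ 8.09827521e-04  3.74411180e-01 -9.27262429e-01]
 [-9.99999658e-01  1.49905442e-04 -8.12823800e-04]]
cam in tool [-0.16811556  0.08222056  0.00035846] cam axes in tool (rows x,y,z)
 [[-7.67596592e-04  1.33674673e-03  9.99998812e-01]
 [-3.12926652e-01 -9.49776737e-01  1.02941074e-03]
 [ 9.49776985e-01 -3.12925490e-01  1.14734907e-03]]
```

Run:
```python
from h import *
env.close_gripper()
M=np.array([[0,0,-1],[1,0,0],[0,-1,0]]).T
M=np.array([[0,1,0],[0,0,-1],[-1,0,0]],float)
q=R.from_matrix(M).as_quat()
env.reach([.45,.09,.2],q)
s=monitor.sense();print(s["clock"],s["position"],s["contact_force"])
snap("wrist","w1");snap("top","top2")
```

```text
3.2667 [0.45018601 0.08947713 0.1999833 ] [ 0.30486716  0.21311134 -0.3051283 ]
```

View pics/w1.png

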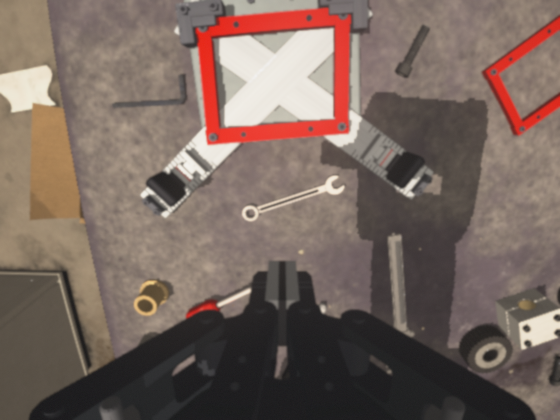

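Run:
```python
from h import *
im=cv2.imread("pics/w1.png")
a=cv2.resize(im[105:225,130:260],None,fx=4,fy=4,interpolation=cv2.INTER_CUBIC)
b=cv2.resize(im[90:210,320:450],None,fx=4,fy=4,interpolation=cv2.INTER_CUBIC)
cv2.imwrite("pics/c1.png",a);cv2.imwrite("pics/c2.png",b)
cv2.imwrite("pics/c3.png",cv2.resize(im[0:150,165:385],None,fx=3.6,fy=3.6,interpolation=cv2.INTER_CUBIC))
```

```text
(no output)
```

View pics/c1.png

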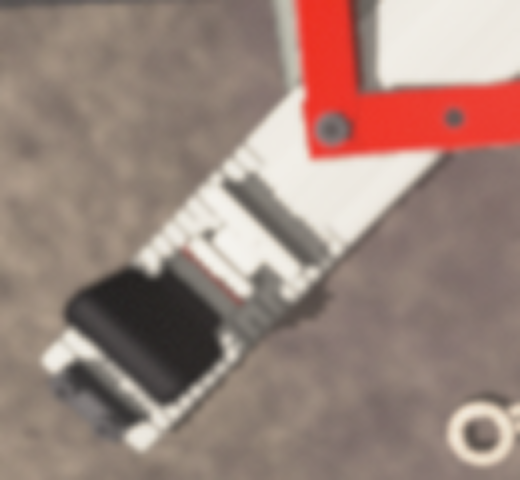

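View pics/c2.png

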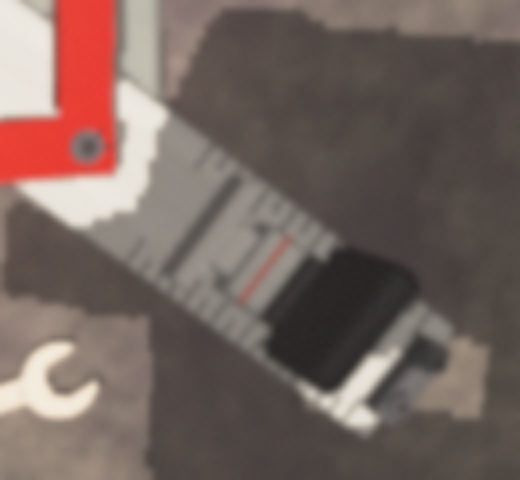

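View pics/c3.png

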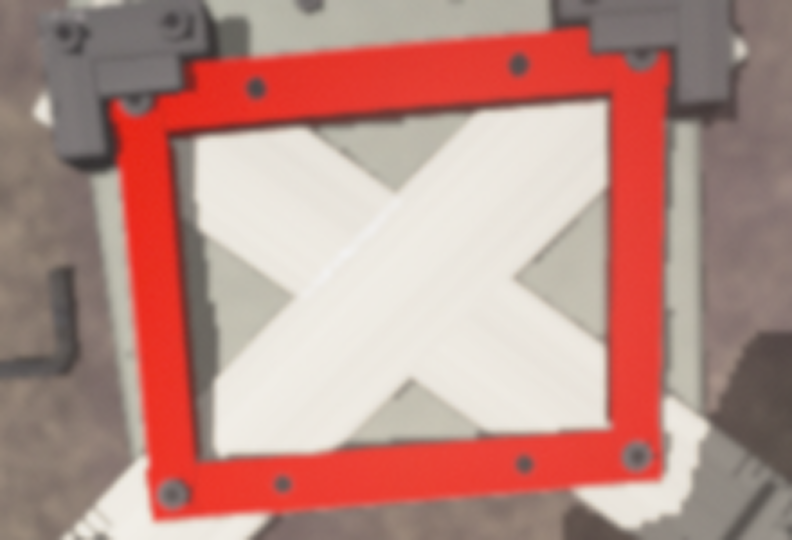

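Run:
```python
from h import *
f=load("w1")
c3=lambda p:(np.array(p,float)+.5)/3.6-.5+[165,0]
c1=lambda p:(np.array(p,float)+.5)/4-.5+[130,105]
c2=lambda p:(np.array(p,float)+.5)/4-.5+[320,90]
P=lambda c,p,z:onz(f,c(p),z)[:,:2]
dm=P(c3,[[396,192],[513,277],[410,378],[297,295]],.014);print("diamond\n",dm,dm.mean(0))
v1=dm[0]-dm[2];v2=dm[1]-dm[3];print("axis angs",np.degrees(np.arctan2(v1[1],v1[0])),np.degrees(np.arctan2(v2[1],v2[0]))+90,np.linalg.norm(v1),np.linalg.norm(v2),"expect",40/.781/1000, 40/.625/1000)
far=P(c3,[[185,68],[590,30]],.028);d=far[0]-far[1];print("far rail ang",np.degrees(np.arctan2(-d[0],d[1])))
sc=P(c3,[[138,100],[641,58],[637,457],[172,493]],.029);print("screws\n",sc)
for i,j in((0,1),(1,2),(2,3),(3,0),(0,2),(1,3)):print(i,j,np.linalg.norm(sc[i]-sc[j]))
d=sc[0]-sc[1];print("screw rail ang",np.degrees(np.arctan2(-d[0],d[1])))
print("tab outer top corners L",P(c1,[[70,318],[168,400]],.069),"R",P(c2,[[410,285],[322,388]],.069))
print("anvil top front edge L",P(c1,[[228,180],[315,262]],.031),"R",P(c2,[[236,178],[180,255]],.031))
```

```text
diamond
 [[0.58771999 0.0968936 ]
 [0.56510202 0.06337334]
 [0.5371213  0.0930469 ]
 [0.56021412 0.12562081]] [0.56253936 0.09473366]
axis angs 4.347474312212395 4.489863912188284 0.050744700175606075 0.06243908559975996 expect 0.05121638924455826 0.064
far rail ang 4.817503212005948
screws
 [[0.60881336 0.16528198]
 [0.61886659 0.03171549]
 [0.51545592 0.02777396]
 [0.50528833 0.16196538]]
0 1 0.13394429168857988
1 2 0.10348575570881183
2 3 0.13457606544794293
3 0 0.10357814212626135
0 2 0.1662048880137084
1 3 0.17281509021092079
screw rail ang 4.304399891102338
tab outer top corners L [[0.46391183 0.22008745]
 [0.44315832 0.19814138]] R [[ 0.48663933 -0.04361648]
 [ 0.46147333 -0.02514259]]
anvil top front edge L [[0.49217893 0.18967518]
 [0.47030037 0.16809236]] R [[ 0.50826583 -0.0109203 ]
 [ 0.48826232  0.00224404]]
```

```bash
cat >> h.py <<'E'
C=np.array([.5625,.0947]);yaw=np.radians(4.4)
def U(side):
    v=np.array([.625,-.781 if side=="L" else .781]);c,s=np.cos(yaw),np.sin(yaw)
    v=np.array([[c,-s],[s,c]])@v;return v/np.linalg.norm(v)
def quat(side):
    u=U(side);x=np.array([0,0,-1.]);y=np.r_[u,0]
    return R.from_matrix(np.c_[x,y,np.cross(x,y)]).as_quat()
def pos(side,dist,z): # dist of TCP outwards from centre
    return np.r_[C-U(side)*dist,z]
def rep(side):
    s=monitor.sense();u=U(side);d=s["position"][:2]-C
    print("t %.2f dist %.4f lat %.4f z %.4f Falong %.2f F %s"%(s["clock"],-d@u,d@[-u[1],u[0]],s["position"][2],s["contact_force"][:2]@u,np.round(s["contact_force"],2)));return s
E
python3 - <<'E'
from h import *
S="L";q=quat(S)
print(np.round(np.array([kinematics.ik(pos(s,.18,.044),quat(s)) for s in "LR"]),2))
env.reach(pos(S,.180,.12),q);rep(S)
env.movel(pos(S,.180,.044),.12);env.hold(.2);rep(S)
print(env.movel(pos(S,.130,.044),.008,guard=4));rep(S)
snap("wrist","w2")
E
```

```text
[[ 0.24  0.44  1.78 -0.    0.92  2.63]
 [-0.37  0.39  1.87 -0.    0.88  0.23]]
t 4.41 dist 0.1795 lat 0.0000 z 0.1203 Falong 0.15 F [-0.33 -0.51  0.52]
t 5.39 dist 0.1798 lat 0.0003 z 0.0446 Falong 0.57 F [ 0.34 -0.45  0.49]
False
t 11.79 dist 0.1300 lat 0.0000 z 0.0440 Falong -0.14 F [-0.36 -0.14  0.1 ]
```

View pics/w2.png

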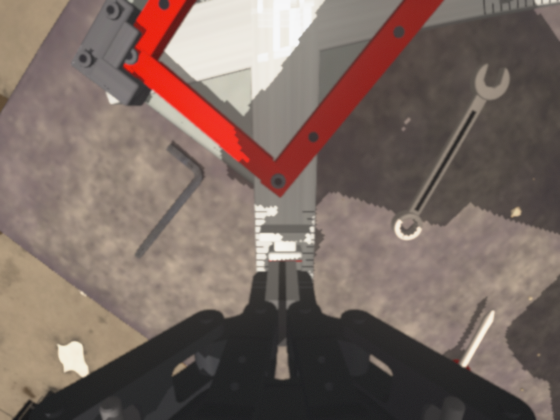

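Run:
```python
from h import *
im=cv2.imread("pics/w2.png")
cv2.imwrite("pics/c4.png",cv2.resize(im[170:350,190:380],None,fx=4,fy=3.3,interpolation=cv2.INTER_CUBIC))
f=load("w2")
s=monitor.sense()
print(proj(f,np.array([np.r_[C-U("L")*d,.031] for d in (.096,.1,.105,.11,.117)])),proj(f,[s["position"]]))
snap("scene","s2")
```

```text
[[284.22882897 193.8986227 ]
 [284.20433367 200.46534246]
 [284.17399441 208.5545518 ]
 [284.14396992 216.51256628]
 [284.10247076 227.43606065]] [[284.17078709 256.25785007]]
```

View pics/c4.png

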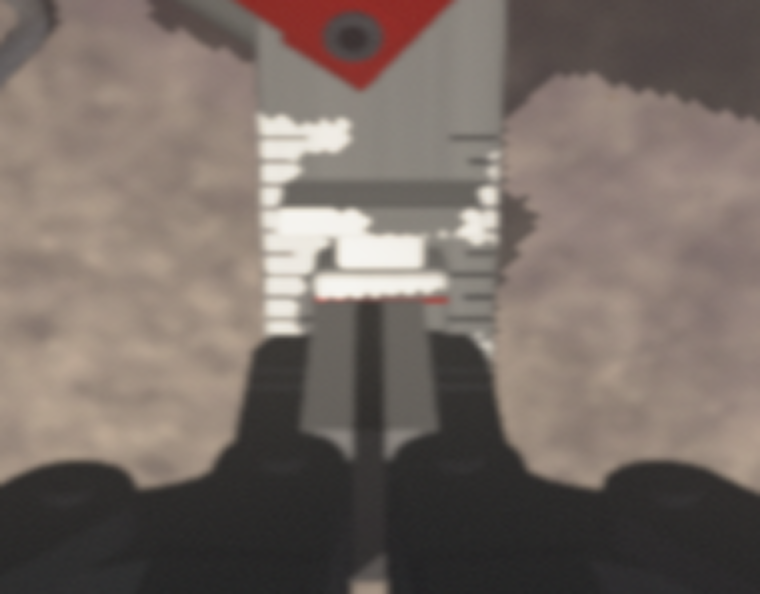

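View pics/s2.png

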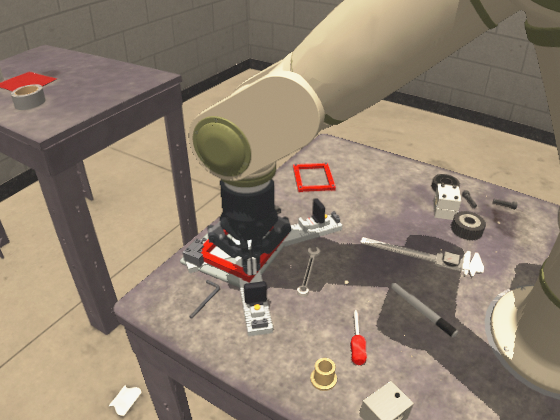

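Run:
```python
from h import *
u=U("L");n=np.array([-u[1],u[0]])
for nm in("w2","s2"):
    f=load(nm);im=f["frame"][:,:,::-1].copy()
    for d in(.147,.159):
        for z in(.031,.069):
            p=proj(f,np.array([np.r_[C-u*d+n*w,z] for w in(-.018,.018)]))
            print(nm,d,z,np.round(p).tolist())
            cv2.line(im,*[tuple(int(round(x)) for x in q) for q in p],(0,255,0) if d<.15 else (255,255,0),1)
    t=proj(f,[monitor.sense()["position"]])[0];cv2.circle(im,tuple(int(x) for x in t),3,(0,0,255),1)
    y0,x0=(170,190) if nm=="w2" else (200,170)
    cv2.imwrite(f"pics/{nm}o.png",cv2.resize(im[y0:y0+150,x0:x0+190],None,fx=4,fy=4,interpolation=cv2.INTER_CUBIC))
```

```text
w2 0.147 0.031 [[312.0, 271.0], [256.0, 271.0]]
w2 0.147 0.069 [[319.0, 306.0], [250.0, 306.0]]
w2 0.159 0.031 [[312.0, 288.0], [256.0, 288.0]]
w2 0.159 0.069 [[318.0, 325.0], [251.0, 325.0]]
s2 0.147 0.031 [[264.0, 294.0], [242.0, 297.0]]
s2 0.147 0.069 [[264.0, 278.0], [241.0, 281.0]]
s2 0.159 0.031 [[265.0, 300.0], [243.0, 303.0]]
s2 0.159 0.069 [[265.0, 283.0], [242.0, 286.0]]
```

View pics/w2o.png

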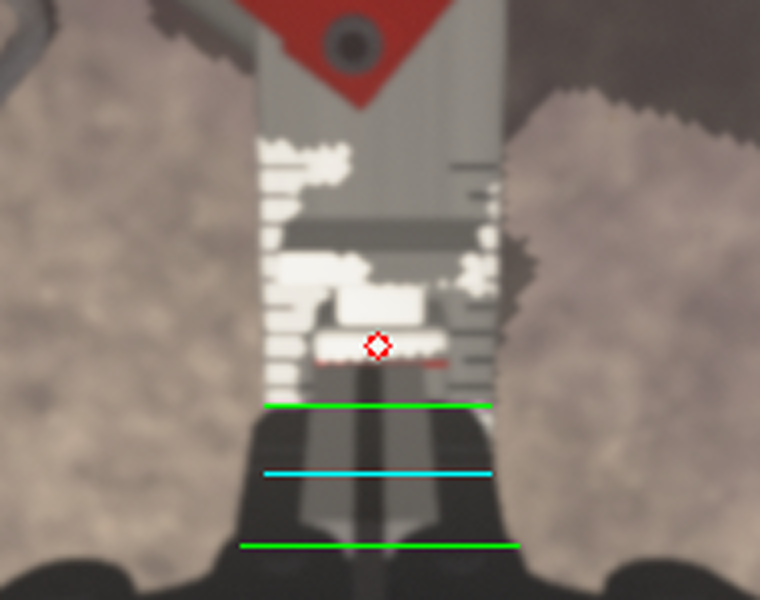

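View pics/s2o.png

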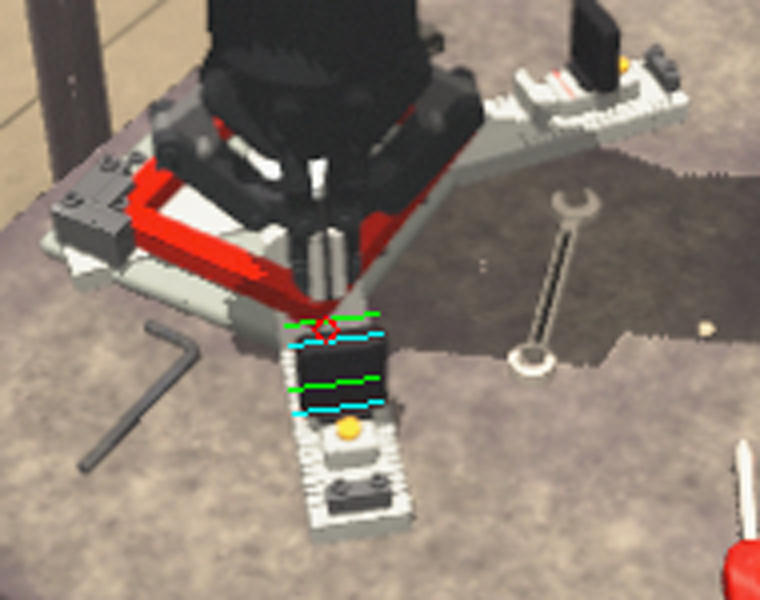

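Run:
```python
from h import *
s=monitor.sense();print(s["finger_gap"],s["clock"],s["position"],s["joints"])
f=load("s2")
for d in(.13,):
  for z in (.044,.054,.064,.074): print(z,proj(f,[np.r_[C-U("L")*d,z]]), proj(load("w2"),[np.r_[C-U("L")*d,z],np.r_[C-U("L")*(d-.011),z]]))
```

```text
0.0006183268551166348 11.8917 [0.47371256 0.18967488 0.0439998 ] [ 1.50918727e-01  4.72911203e-01  1.73269430e+00 -9.27434471e-06
  9.35980702e-01  2.54080521e+00]
0.044 [[251.32430859 282.67839142]] [[284.15773327 256.27806871]
 [284.22867534 238.79398801]]
0.054 [[251.10823291 278.34447063]] [[284.27044523 264.23875763]
 [284.34803262 245.96880364]]
0.064 [[250.88934598 273.93440269]] [[284.39569081 273.09568532]
 [284.48105906 253.97399233]]
0.074 [[250.6676147  269.44658986]] [[284.53563853 283.00615665]
 [284.63020719 262.96032219]]
```

Run:
```python
from h import *
S="L"
env.movel(pos(S,.130,.09),.12);env.movel(pos(S,.184,.09),.12)
env.movel(pos(S,.184,.046),.1,guard=6)
env.hold(.1);rep(S)
print(env.movel(pos(S,.184,.030),.02,guard=4));rep(S)
snap("scene","s3");snap("wrist","w3")
im=cv2.imread("pics/s3.png");t=proj(load("s3"),[monitor.sense()["position"]])[0];print(t)
cv2.imwrite("pics/s3o.png",cv2.resize(im[200:350,170:360],None,fx=4,fy=4,interpolation=cv2.INTER_CUBIC))
im=cv2.imread("pics/w3.png");print(proj(load("w3"),[monitor.sense()["position"]]))
cv2.imwrite("pics/w3o.png",cv2.resize(im[170:320,190:380],None,fx=4,fy=4,interpolation=cv2.INTER_CUBIC))
```

```text
t 13.72 dist 0.1837 lat 0.0004 z 0.0467 Falong -0.09 F [ 0.63  0.72 -0.64]
False
t 14.67 dist 0.1839 lat 0.0001 z 0.0301 Falong -0.16 F [-0.26 -0.02 -1.25]
[256.30676814 313.36725826]
[[284.1284921  256.26358067]]
```

View pics/s3o.png

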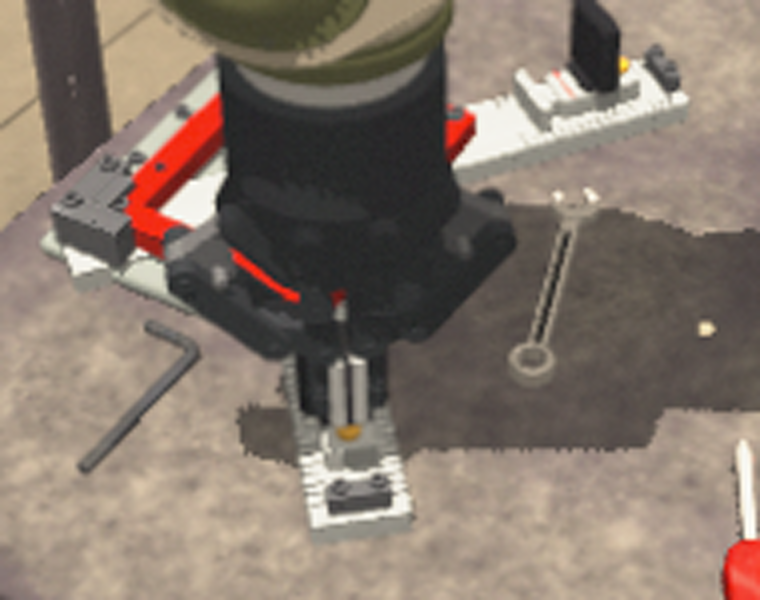

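View pics/w3o.png

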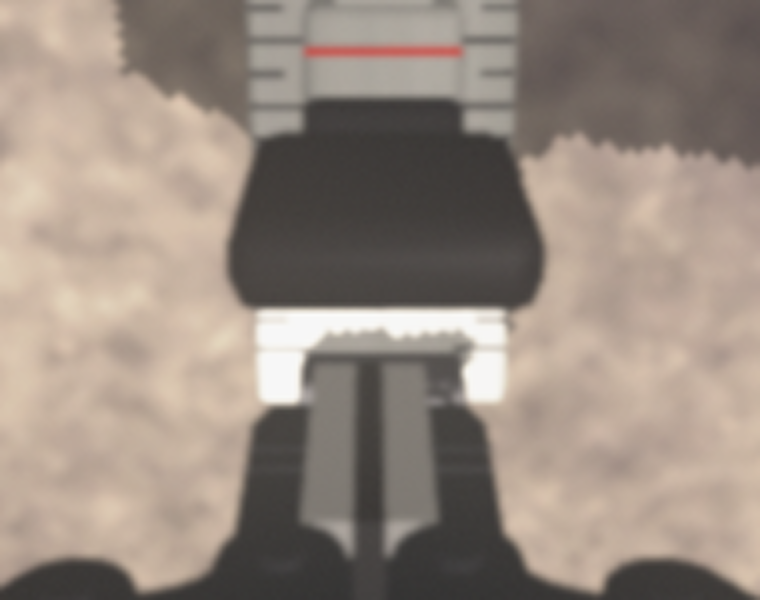

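Run:
```python
from h import *
S="L"
print(env.movel(pos(S,.172,.030),.03,guard=4));rep(S)
print(env.movel(pos(S,.134,.030),.008,guard=4));rep(S)
env.hold(.1);rep(S)
snap("wrist","w4")
im=cv2.imread("pics/w4.png")
cv2.imwrite("pics/w4o.png",cv2.resize(im[120:300,190:380],None,fx=4,fy=3.3,interpolation=cv2.INTER_CUBIC))
```

```text
False
t 15.32 dist 0.1718 lat -0.0000 z 0.0300 Falong -0.18 F [ 0.45  0.67 -0.05]
True
t 17.78 dist 0.1534 lat -0.0002 z 0.0297 Falong -0.39 F [-0.35  0.2   0.53]
t 17.88 dist 0.1536 lat -0.0004 z 0.0295 Falong -0.23 F [ 0.09  0.41 -0.22]
```

View pics/w4o.png

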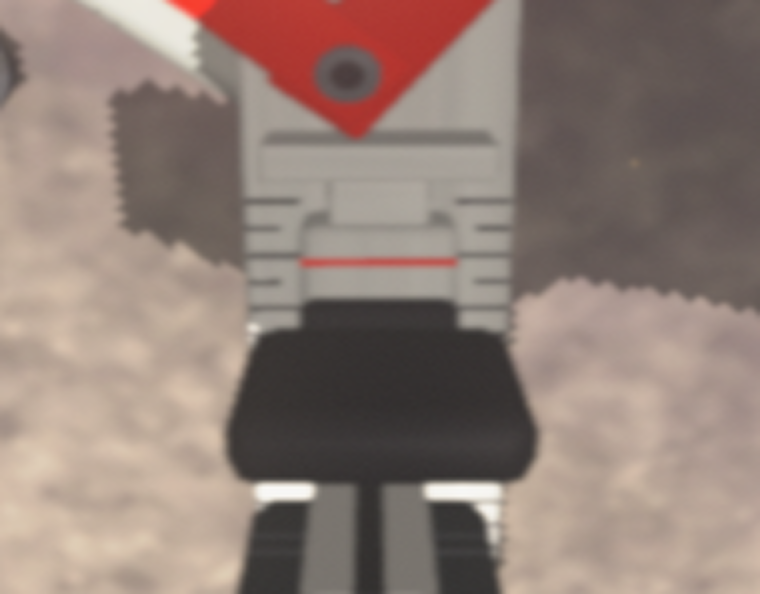

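Run:
```python
from h import *
S="L"
print(env.movel(pos(S,.144,.030),.006,guard=4.5));rep(S)
snap("wrist","w5")
im=cv2.imread("pics/w5.png")
cv2.imwrite("pics/w5o.png",cv2.resize(im[130:230,230:330],None,fx=6,fy=6,interpolation=cv2.INTER_CUBIC))
```

```text
True
t 18.44 dist 0.1535 lat -0.0007 z 0.0292 Falong -1.05 F [-0.56  0.92  0.74]
```

View pics/w5o.png

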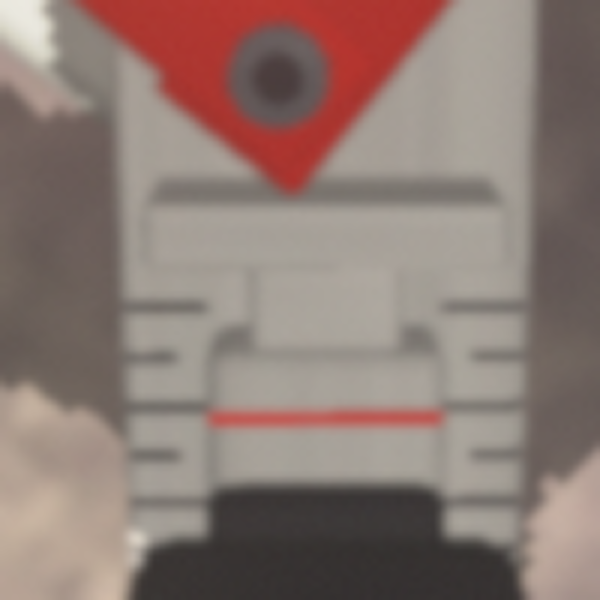

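Run:
```python
from h import *
S="L"
env.movel(pos(S,.175,.030),.08);env.movel(pos(S,.178,.12),.2)
S="R"
env.reach(pos(S,.186,.12),quat(S));rep(S)
env.movel(pos(S,.186,.046),.15,guard=6);env.movel(pos(S,.186,.030),.03,guard=5);env.hold(.1);rep(S)
print(env.movel(pos(S,.174,.030),.03,guard=4));rep(S)
print(env.movel(pos(S,.134,.030),.008,guard=4.5));rep(S)
snap("wrist","w6")
im=cv2.imread("pics/w6.png")
cv2.imwrite("pics/w6o.png",cv2.resize(im[130:230,230:330],None,fx=6,fy=6,interpolation=cv2.INTER_CUBIC))
```

```text
t 21.57 dist 0.1858 lat 0.0002 z 0.1198 Falong 0.11 F [ 0.18  0.01 -0.14]
t 23.00 dist 0.1860 lat -0.0001 z 0.0301 Falong -0.47 F [ 0.12 -0.65  0.48]
False
t 23.55 dist 0.1739 lat 0.0001 z 0.0300 Falong -0.20 F [-0.49  0.09 -0.74]
True
t 26.69 dist 0.1464 lat 0.0003 z 0.0297 Falong -0.41 F [ 0.44 -0.79  0.17]
```

View pics/w6o.png

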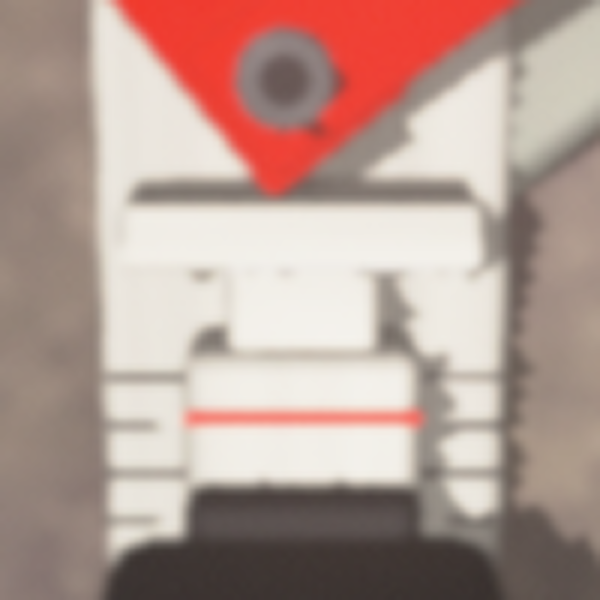

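Run:
```python
from h import *
S="R"
env.movel(pos(S,.168,.030),.08);env.movel(pos(S,.172,.12),.2)
S="L"
env.reach(pos(S,.168,.12),quat(S))
env.movel(pos(S,.168,.046),.15,guard=6);env.movel(pos(S,.168,.030),.03,guard=5);env.hold(.1);rep(S)
print(env.movel(pos(S,.155,.030),.03,guard=5));rep(S)
print(env.movel(pos(S,.1502,.030),.003,guard=35));env.hold(.2);rep(S)
snap("wrist","w7")
im=cv2.imread("pics/w7.png")
cv2.imwrite("pics/w7o.png",cv2.resize(im[130:230,230:330],None,fx=6,fy=6,interpolation=cv2.INTER_CUBIC))
```

```text
t 31.21 dist 0.1679 lat 0.0001 z 0.0301 Falong 0.35 F [-0.24 -0.7  -0.56]
False
t 31.79 dist 0.1549 lat -0.0000 z 0.0300 Falong -0.37 F [-0.22  0.3  -0.52]
False
t 33.74 dist 0.1526 lat -0.0001 z 0.0300 Falong -14.45 F [-8.6  11.74  6.16]
```

View pics/w7o.png

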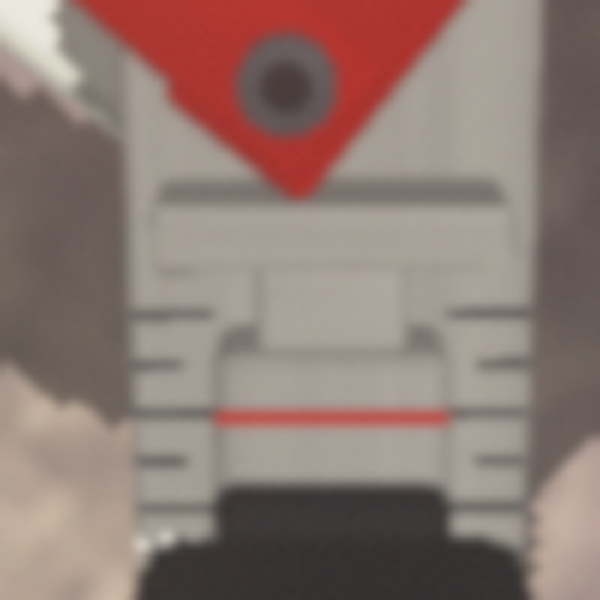

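Run:
```python
from h import *
S="L";c=.1502;d=.1526;u=U(S)
for i in range(14):
    c-=min(.0007,max(d-.1500,.0002))
    env.movel(pos(S,c,.030),.003);
    s=monitor.sense();d=-(s["position"][:2]-C)@u
    print(round(c,4),round(d,4),round(s["contact_force"][:2]@u,1),round(s["clock"],2))
    if d<.1502: break
env.hold(.1);rep(S)
snap("wrist","w8")
im=cv2.imread("pics/w8.png")
cv2.imwrite("pics/w8o.png",cv2.resize(im[130:230,230:330],None,fx=6,fy=6,interpolation=cv2.INTER_CUBIC))
```

```text
0.1495 0.1523 -17.3 34.17
0.1488 0.1516 -16.7 34.56
0.1481 0.1509 -16.5 34.94
0.1474 0.1501 -17.0 35.33
t 35.42 dist 0.1501 lat -0.0001 z 0.0300 Falong -16.88 F [-9.76 13.98  6.6 ]
```

View pics/w8o.png

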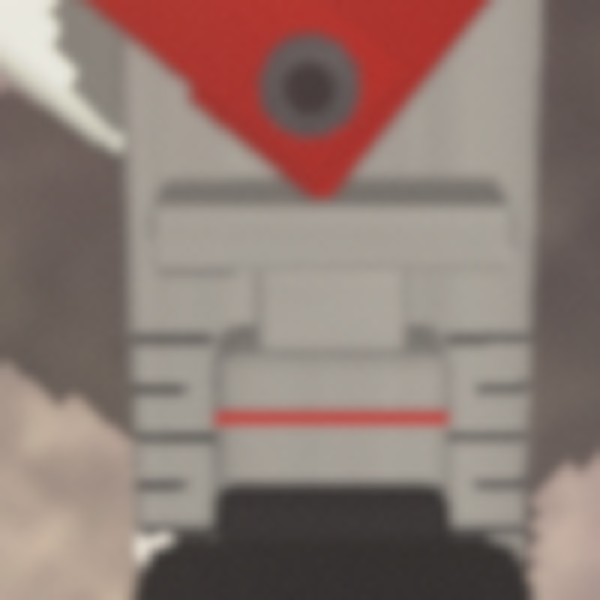

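```bash
cat >> h.py <<'E'
def vern(name,show=True):
    from scipy.signal import find_peaks
    f=load(name);im=f["frame"].astype(float)
    red=im[:,:,0]-im[:,:,1]
    sub=red[185:215,270:300].mean(1); # red mark rows, centre
    w=np.clip(sub-sub.max()*.4,0,None);m=185+(w*np.arange(30)).sum()/w.sum()
    out=[]
    # beam edges near mark: find tick columns just outside slide block
    return m
def ticks(name,c0,c1,r0=165,r1=225):
    from scipy.signal import find_peaks
    g=load(name)["frame"].astype(float).mean(2)[r0:r1,c0:c1].mean(1)
    g2=cv2.GaussianBlur(g.reshape(-1,1),(1,15),4).ravel()-g
    p,_=find_peaks(g2,height=8,distance=5)
    o=[]
    for k in p:
        if 0<k<len(g2)-1:
            a,b,c=g2[k-1:k+2];o.append(r0+k+.5*(a-c)/(a-2*b+c))
    return np.round(o,2)
E
python3 - <<'E'
from h import *
for n,(a,b),(c,d) in(("w5",(252,258),(310,316)),("w6",(248,254),(305,311)),("w8",(253,259),(311,317))):
    print(n,round(vern(n),2),ticks(n,a,b),ticks(n,c,d))
E
```

```text
w5 199.23 [180.73 189.12 197.37 205.38 213.24] [180.68 188.87 197.19 205.19 213.  ]
w6 199.19 [192.35 200.42 208.43 216.07] [174.94 192.15 200.44 208.31 216.44 222.46]
w8 199.17 [186.01 194.38 202.38 210.39 217.19] [185.86 194.19 202.21 210.19]
```

Run:
```python
from h import *
S="L"
env.movel(pos(S,.1471,.030),.003);env.hold(.1);rep(S)
snap("wrist","w9");print(vern("w9"),ticks("w9",253,259),ticks("w9",311,317))
# back off, lift, go above right in the same relative pose, not touching
env.movel(pos(S,.165,.030),.08);env.movel(pos(S,.172,.12),.2);
S="R"
env.reach(pos(S,.172,.12),quat(S))
env.movel(pos(S,.172,.046),.15,guard=6);env.movel(pos(S,.172,.030),.03,guard=5)
print(env.movel(pos(S,.1535,.030),.05,guard=4));env.hold(.1);rep(S)
snap("wrist","w10");print(vern("w10"))
im=cv2.imread("pics/w10.png")
cv2.imwrite("pics/w10o.png",cv2.resize(im[130:230,230:330],None,fx=6,fy=6,interpolation=cv2.INTER_CUBIC))
print(ticks("w10",248,254),ticks("w10",305,311))
```

```text
t 35.83 dist 0.1498 lat -0.0001 z 0.0300 Falong -16.82 F [-9.8  13.86  6.79]
199.17503586800575 [186.57 194.74 202.73 210.69 218.24] [186.44 194.67 202.69 210.66]
False
t 40.83 dist 0.1536 lat 0.0001 z 0.0300 Falong -0.17 F [ 0.34 -0.44 -0.98]
191.6665739517419
[180.44 188.69 196.7  204.7  214.45] [166.97 180.38 188.74 196.62 204.35 213.71]
```

View pics/w10o.png

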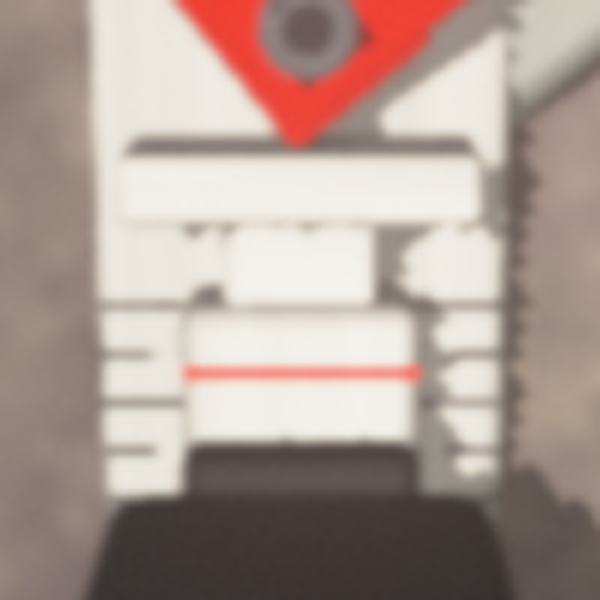

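Run:
```python
from h import *
S="R"
print(env.movel(pos(S,.144,.030),.008,guard=4.5));env.hold(.1);rep(S)
snap("wrist","w11");print(vern("w11"))
print(ticks("w11",248,254),ticks("w11",305,311))
```

```text
True
t 41.67 dist 0.1492 lat 0.0003 z 0.0296 Falong -1.47 F [-0.16 -1.67  0.49]
199.18801589727912
[187.66 195.72 203.77 211.69] [174.98 187.59 195.82 203.68 211.34 220.85]
```

Run:
```python
from h import *
S="R"
env.movel(pos(S,.165,.030),.08);env.movel(pos(S,.170,.11),.2)
S="L"
env.reach(pos(S,.165,.11),quat(S))
env.movel(pos(S,.165,.046),.15,guard=6);env.movel(pos(S,.165,.030),.03,guard=5)
env.movel(pos(S,.154,.030),.05,guard=5);env.hold(.1)
print(env.movel(pos(S,.144,.030),.008,guard=4.5));env.hold(.1);rep(S)
snap("wrist","w12");print(vern("w12"))
print(ticks("w12",253,259),ticks("w12",311,317))
im=cv2.imread("pics/w12.png")
cv2.imwrite("pics/w12o.png",cv2.resize(im[130:230,230:330],None,fx=6,fy=6,interpolation=cv2.INTER_CUBIC))
```

```text
True
t 47.12 dist 0.1506 lat -0.0004 z 0.0295 Falong -0.18 F [ 0.35  0.58 -0.25]
199.1747911660373
[185.56 193.7  201.71 209.72 217.41] [185.4  193.58 201.69 209.63]
```

View pics/w12o.png

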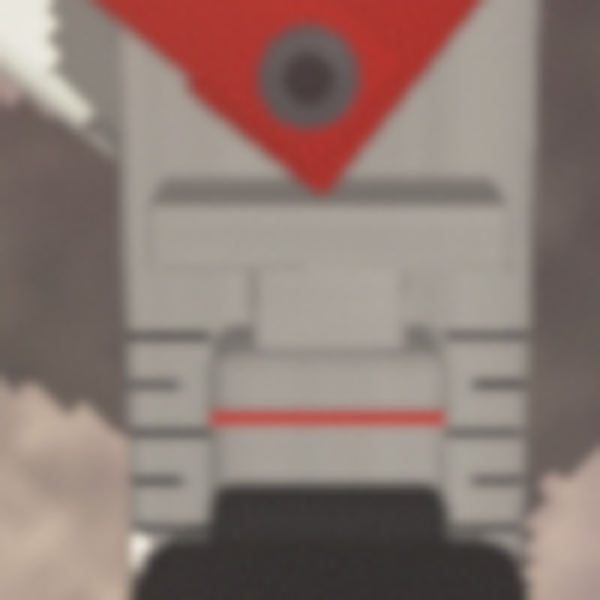

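Run:
```python
from h import *
S="L"
env.movel(pos(S,.14640,.030),.0035);env.hold(.1);rep(S)
snap("wrist","w13");print(vern("w13"),ticks("w13",253,259),ticks("w13",311,317))
env.movel(pos(S,.1515,.030),.02)
print(env.movel(pos(S,.144,.030),.008,guard=4.5));env.hold(.1);rep(S)
snap("wrist","w14");print(vern("w14"),ticks("w14",253,259),ticks("w14",311,317))
```

```text
t 48.64 dist 0.1495 lat -0.0006 z 0.0295 Falong -17.70 F [-10.64  14.28   3.29]
199.3376714737953 [187.36 195.54 203.56 211.5 ] [187.16 195.37 203.45 211.38 219.96]
True
t 49.62 dist 0.1504 lat -0.0004 z 0.0295 Falong 0.10 F [ 0.46  0.29 -0.81]
199.05151393738194 [185.81 194.02 202.22 210.23 216.86] [185.67 193.82 201.99 209.85]
```

Run:
```python
from h import *
S="L"
env.movel(pos(S,.14600,.030),.0035);env.hold(.1);rep(S)
snap("wrist","w15");print(vern("w15"),ticks("w15",253,259),ticks("w15",311,317))
env.movel(pos(S,.1515,.030),.02)
print(env.movel(pos(S,.144,.030),.008,guard=4.5));env.hold(.1);rep(S)
snap("wrist","w16");print(vern("w16"),ticks("w16",253,259),ticks("w16",311,317))
```

```text
t 51.20 dist 0.1489 lat -0.0006 z 0.0296 Falong -17.23 F [-10.44  13.83   3.62]
199.25364006988934 [188.21 196.44 204.45 212.46] [188.02 196.21 204.23 212.17]
True
t 52.24 dist 0.1498 lat -0.0004 z 0.0295 Falong -0.06 F [-0.86 -0.72  0.11]
199.0687578133879 [186.82 195.09 203.23 211.2 ] [186.67 194.84 202.85 210.83]
```

Run:
```python
from h import *
S="L"
env.movel(pos(S,.162,.030),.1);env.movel(pos(S,.168,.10),.25)
S="R"
env.reach(pos(S,.164,.10),quat(S))
env.movel(pos(S,.164,.044),.15,guard=6);env.movel(pos(S,.164,.030),.05,guard=5)
env.movel(pos(S,.1525,.030),.06,guard=5);env.hold(.1)
print(env.movel(pos(S,.144,.030),.008,guard=4.5));env.hold(.1);rep(S)
snap("wrist","w17");print(vern("w17"),ticks("w17",248,254),ticks("w17",305,311))
```

```text
True
t 57.04 dist 0.1503 lat 0.0003 z 0.0296 Falong -0.92 F [ 0.35 -1.35  0.5 ]
199.20067201792048 [185.87 194.17 202.22 210.2 ] [185.73 194.12 202.17 209.99 222.24]
```

Run:
```python
from h import *
S="R"
env.movel(pos(S,.14625,.030),.0035);env.hold(.1);rep(S)
env.movel(pos(S,.1515,.030),.02)
print(env.movel(pos(S,.144,.030),.01,guard=4.5));rep(S)
snap("wrist","w18");print(vern("w18"),ticks("w18",248,254),ticks("w18",305,311))
```

```text
t 58.50 dist 0.1483 lat 0.0005 z 0.0296 Falong -16.46 F [ -9.34 -13.55   1.43]
True
t 59.33 dist 0.1492 lat 0.0001 z 0.0298 Falong -0.70 F [-0.76 -0.33  0.86]
199.18469818359733 [187.66 195.71 203.82 211.69] [174.9  187.69 195.84 203.65 211.38 220.53]
```

Run:
```python
from h import *
clk=lambda:monitor.sense()["clock"]
S="R"
env.movel(pos(S,.154,.030),.1);env.movel(pos(S,.164,.08),.25)
S="L";u=U(S)
env.reach(pos(S,.166,.08),quat(S));print(clk())
env.movel(pos(S,.1555,.030),.15);t=clk();print(t)
if t<63.3:
    c=.1467
    env.movel(pos(S,c,.030),.008)
    for i in range(5):
        s=monitor.sense();d=-(s["position"][:2]-C)@u
        print(round(c,4),round(d,5),round(s["contact_force"][:2]@u,1),round(s["clock"],2))
        if d<.14927 or s["clock"]>65: break
        c-=min(.0008,max(d-.1492,.0001)); env.movel(pos(S,c,.030),.005)
    f=snap("wrist","w19") if clk()<65 else None
env.movel(pos(S,.158,.030),.1);print(clk())
if clk()<65.3: snap("wrist","w20")
job.hand_in();print("in",clk())
if t<63.3 and f: print(vern("w19"),ticks("w19",253,259),ticks("w19",311,317))
```

```text
61.9833
62.475
0.1467 0.14957 -17.6 63.73
0.1463 0.14901 -16.9 63.98
64.2917
the job is handed in; nothing more can be done
the job is handed in; nothing more can be done
```

Run:
```python
from h import *
for n in("w19","w20"):
    print(n,vern(n),ticks(n,253,259),ticks(n,311,317))
im=cv2.imread("pics/w20.png")
cv2.imwrite("pics/w20o.png",cv2.resize(im[110:230,215:345],None,fx=5,fy=5,interpolation=cv2.INTER_CUBIC))
```

```text
w19 199.16426578602744 [187.82 196.03 204.04 211.93] [187.71 195.84 203.84 211.7  220.79]
w20 185.0350368809273 [172.75 181.23 189.44 197.55 206.37] [172.7  181.04 189.43 197.55 206.73]
```

View pics/w20o.png

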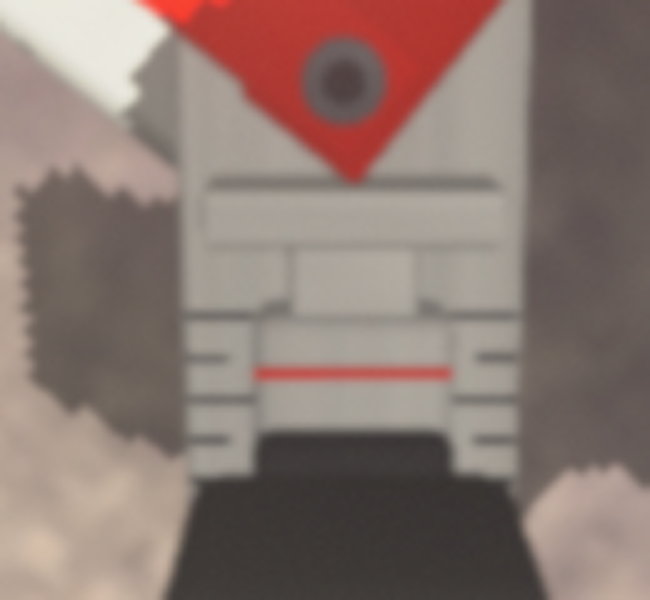

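I touched both anvils to the frame, found it out of square, pressed it square with the rules only, and handed the job in at about 64.3 s. The last pictures and force data put the two diagonals within a few tenths of a millimetre, but the right rule was not looked at again after the final press.

- **Touching and comparing:** I touched the left rule, then the right, each stopping at a 4 to 4.5 N rise on the tool. The left reading came out about 7.0 mm smaller, by the red marks on the graduations. The arm positions gave 7.1 mm and the corner screws 6.6 mm, so the left diagonal was the long one.
- **Pressing:** I pressed the left rule in at about 17 N. The frame and arm spring back about 0.6 mm when released, so it took several presses with re-checks. One of those left the right diagonal about 0.6 mm long, so I pressed the right rule. That overshot to about 1.4 mm the other way by my estimate, and I corrected it with a final press on the left rule.
- **Last checks:** By that springback, the left rule should have settled about 2.3 mm past a long tick, and the right about 2.05 mm past its matching tick. That is a remaining difference of about 0.2 to 0.3 mm. The last picture shows the left anvil on its corner with the fingers backed off. The right reading, and that its anvil still touches, are worked out from the frame's geometry.

- **A miss along the way:** The first push, with the tool at z = 44 mm, passed over the left tab without touching or moving anything, because the shut fingertips sit about 20 mm higher than the stated tool point. I lowered the tool to z = 30 mm after that.
- **Small things round the jig:** The fingers never went near the spanner, hex key or spare screw, but I did not take a final picture of them.

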